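# Make up two field-day radio kits

## Task

Make up two field-day kits from the radio stock on the desk. Blue tray: stand the copper-wound coil in the cork half and the green-lidded battery in the rubber half. Orange tray: stand the black power meter in the cork half and the yellow-lidded battery in the rubber half; all four upright and flat on the lining, and leave the red-lidded battery, the finned dummy load, the cup and the roll of tape where they are.

Things in the scene. Friction and masses are not known exactly. Their poses are not given: they have to be found in the camera images.
- tray_blue: Blue kit tray, immovable, open: 86 (x) x 168 (y) mm, walls and middle divider (along x) 4 mm thick, 22 mm high. Two halves, each 78 x 78 mm inside: brown cork lining, centred at y = +41 mm, and black rubber lining, centred at y = -41 mm; linings' tops 6 mm above the table. Origin: centre of the tray's underside, on the table; z up.
- tray_orange: Orange kit tray, immovable, open: 86 (x) x 168 (y) mm, walls and middle divider (along x) 4 mm thick, 22 mm high. Two halves, each 78 x 78 mm inside: brown cork lining, centred at y = +41 mm, and black rubber lining, centred at y = -41 mm; linings' tops 6 mm above the table. Origin: centre of the tray's underside, on the table; z up.
- coil: Loose aerial loading coil, upright: white cylinder wound with copper bands, 46 mm in diameter, 60 mm high, with a thin brass stud (10 mm wide, 6 mm tall) on top; about 0.2 kg; origin at the centre of the underside, z up.
- battery_green: Small loose battery pack standing upright, grey box with a paper label and a green lid 12 mm deep: 36 (x) x 56 (y) mm, lid top at 58 mm, two metal studs 8 mm wide and 5 mm tall on the lid, on its y axis; about 0.3 kg; origin at the centre of the underside, z up. Belongs in the blue kit.
- meter: Loose power meter, upright: black box 36 (x) x 56 (y) x 58 (z) mm, on its top a white dial with a red needle and a grey knob (14 mm wide, 6 mm tall); about 0.22 kg; origin at the centre of the underside, z up.
- battery_yellow: Small loose battery pack standing upright, grey box with a paper label and a yellow lid 12 mm deep: 36 (x) x 56 (y) mm, lid top at 58 mm, two metal studs 8 mm wide and 5 mm tall on the lid, on its y axis; about 0.3 kg; origin at the centre of the underside, z up. Belongs in the orange kit.
- battery_red: Small loose battery pack standing upright, grey box with a paper label and a red lid 12 mm deep: 36 (x) x 56 (y) mm, lid top at 58 mm, two metal studs 8 mm wide and 5 mm tall on the lid, on its y axis; about 0.3 kg; origin at the centre of the underside, z up. A flat battery: not wanted, stays where it is.
- dummy_load: Loose dummy load: dark cylinder with bright upright fins, 53 mm in diameter, 56 mm high, with a steel connector (16 mm wide, 10 mm tall) on top; origin at the centre of the underside, z up. Not wanted, stays where it is.
- cup: Loose empty steel cup, 70 mm in diameter at the rim, 85 mm high; origin at the centre of the underside, z up. Stays where it is.
- tape: Loose roll of black tape lying flat, 64 mm in diameter, 20 mm high; origin at the centre of the underside, z up. Stays where it is.
Mind the look-alikes: they are no part of the job. Leave any pink or purple look-alike of the battery_yellow alone. Of the things that look like the tray_blue, take the one that is farthest to the robot's left at the start.

How it is judged (in metres and radians):
At the end, for the whole second after the job is handed in: Each of the four stands at rest and released in its half of its tray: within 22 mm of the half's middle along both tray axes, underside 2 to 10 mm above the tray's underside, tilted under 0.1 rad. The red battery, dummy load, cup and tape are within 30 mm of their starts (x of coil in the frame of tray_blue between -0.022 and 0.022 m and y of coil in the frame of tray_blue between 0.019 and 0.063 m and z of coil in the frame of tray_blue between 0.002 and 0.01 m and angle between each of coil, battery_green, meter, battery_yellow's own z axis and vertical below 0.1 rad and linear speed of each of coil, battery_green, meter, battery_yellow below 0.02 m/s and angular speed of each of coil, battery_green, meter, battery_yellow below 0.2 rad/s and contact force between the fingers and coil below 0.2 N and x of battery_green in the frame of tray_blue between -0.022 and 0.022 m and y of battery_green in the frame of tray_blue between -0.063 and -0.019 m and z of battery_green in the frame of tray_blue between 0.002 and 0.01 m and contact force between the fingers and battery_green below 0.2 N and x of meter in the frame of tray_orange between -0.022 and 0.022 m and y of meter in the frame of tray_orange between 0.019 and 0.063 m and z of meter in the frame of tray_orange between 0.002 and 0.01 m and contact force between the fingers and meter below 0.2 N and x of battery_yellow in the frame of tray_orange between -0.022 and 0.022 m and y of battery_yellow in the frame of tray_orange between -0.063 and -0.019 m and z of battery_yellow in the frame of tray_orange between 0.002 and 0.01 m and contact force between the fingers and battery_yellow below 0.2 N and distance of each of battery_red, dummy_load, cup, tape from where it was at the start of the episode below 0.03 m); the robot touches nothing.
It fails at once if a thing that should stay (red battery, dummy load, cup or tape) was moved more than 30 mm (distance of any of battery_red, dummy_load, cup, tape from where it was at the start of the episode above 0.03 m).
It also fails if it takes over 115 s, if anything falls off the work surface, if the arm or the gripper's body presses on something with over 40 N, if the wrist force passes 120 N, or if a joint passes its speed limit or range.

## Robot

A 6-joint arm with a two-finger parallel gripper is mounted at the origin on the work surface. World frame = base frame: x ahead of the robot, y to its left, z up, the work surface at z = 0. Lengths are in mm, angles in rad, forces in N, time in s.
With the tool pointing down it reaches from about 275 to 875 mm from the base axis. Payload 12.5 kg.
Tool frame: the origin (TCP) lies midway between the tips of the shut fingers; the grasp point (between the pads) lies 19 mm behind it; z points along the fingers, y is the line along which they close (so a half turn about z gives the same grasp; the last joint's range is limited). The gripper opens to 85 mm and grips with 20 to 120 N. Pads are 22 mm wide; open, the fingers measure 114 mm over their backs; the gripper's body (76 mm by 85 mm) begins 54 mm behind the grasp point. The pads swing forward as they close: fully open they stand 13 mm farther back than shut.
Start: joints at [-1.189, 0.351, 1.652, -0, 1.139, -0.085], TCP at [247.533, -491.133, 231.29] pointing down, gripper open.
Joint ranges: [-2.75, 2.75], [-0.79, 2.1], [0.01, 2.65], [-1.57, 4.71], [0.07, 3.14], [-2.87, 2.87]. Speed limits (rad/s): [2.22, 2.22, 2.79, 3.14, 3.14, 3.14].

## Interface

Orientations are given as a rotation vector (axis times angle).
In Python, from cell import bot gives the robot as it stands. The module is installed in compiled form; this text tells all that it offers.
- The arm moves only by the shell command python3 -m creep 'ROWS'. ROWS is JSON, a list that holds one entry, the list of rows, each a list of 7 numbers: the turn, a rotation vector about the tool's x, y, z in units of 6 degrees (1.0 is 6 degrees), then the shift along the tool's x, y, z in m, then the opening, from -1 (shut) to 1 (fully open), so that 0 is half open. In form: [[[ax, ay, az, x, y, z, gripper], ...]]. A call has 1 to 12 rows; each row shifts and turns the commanded pose from where the row before left it, along the tool's axes as they then stand; what a row does not reach is not made up. A row lasts 1/8 s, in which the tool goes at most 62.5 mm and 10.7 degrees, less where a joint would pass 70% of its speed; a pose out of reach is approached as far as the arm can. A call with a gripper value outside its range is refused whole. The fingers move at their own pace and stop on an object; the grip force is fixed at half the most. Time passes only in rows, so rows that do not move let the fingers close. It gives the time, the measured TCP pose, the force, the opening and the grip force at its end, in the units of the state.
- bot.observe(): the state, without advancing time (a new reading comes with each control period).
- bot.read_camera(name): name is "scene" or "top" or "wrist"; returns the picture (400x640x3 uint8, blue, green, red); there is no depth.
- bot.get_calibration(name): a dict with "mtx" (3x3 intrinsics, pixels), "R" (3x3) and "t" (3): a world point X has camera coordinates R X + t. Camera axes: x right, y down, z forward; pixel columns grow to the right and rows downward; lengths in mm; the calibration is good to about 2 mm. The wrist camera is an equidistant fisheye: a pixel r from the principal point sees the ray r / f radians off the axis. A picture is of the moment at which its call begins: read the wrist's pose just before it. get_calibration takes no time and is no camera call; for the wrist camera it gives the pose at the moment of the call.
- bot.sign_off(): hands the job in; it is judged then, once.
Trained networks look in the newest picture that a camera, given by its name, has taken for a name from the list of things; names that differ only in an ending like _2 or _b are one class to them, and where a whole thing is asked for, a point or a joint stands for the part that bears it (a point fixed in the world has none). Each returns a list of dicts, best first, with "confidence" (0 to 1); they miss things now and then, are a little off and sometimes report something else, mostly with a low value. They report only what shows in the picture. A call takes as long as a camera call. They do not tell look-alikes from the thing itself.
- bot.silhouettes(camera, query): "region" (400x640 bool, what is visible of it) and "at" ([row, column] in pixels, amid what is visible of it).
The state is a dict: "time": time; "q": joint angles; "joint_velocities": joint speeds; "tau": joint torques, N m; "ee_pos": TCP position; "tcp_rot": TCP orientation; "ft_force": force on the tool from outside, world axes, zero at the start; "ft_torque": the same for the moment, N m; "opening": finger opening in mm; "finger_force": force on a finger pad.
Only numpy, scipy, OpenCV 4.12 (cv2) and the standard library are available. Lean on these libraries where they do the work, as an engineer would, in place of code of your own. Each camera call takes 0.05 s, during which the arm holds its last target. There are 200 camera calls.

## Working session

There is one attempt and no reset: what is moved stays moved. The work goes in short steps, Python scripts to look and compute and a shell command to move; the robot and the scene stay as the last step left them, time stands still between calls to the robot, and variables do not carry over. Pictures are saved under pics/ and viewed, at most 14 in all, crops included, and the job is handed in when it is done.

```bash
mkdir -p pics; python3 - <<'E'
from cell import bot
import cv2
for n in ("top","scene"):
    cv2.imwrite(f"pics/{n}0.png",bot.read_camera(n))
    c=bot.get_calibration(n);print(n,c)
s=bot.observe();print(s["time"],s["ee_pos"],s["tcp_rot"],s["opening"])
E
```

```text
top {'mtx': array([[422.8173644 ,   0.        , 330.05215134],
       [  0.        , 422.8173644 , 198.75365458],
       [  0.        ,   0.        ,   1.        ]]), 'R': array([[-0.00812873, -0.99993075, -0.00850992],
       [-0.98887357,  0.00930238, -0.14846728],
       [ 0.14853616,  0.00720839, -0.98888071]]), 't': array([ -88.25082448,  514.92362142, 1376.19898712])}
scene {'mtx': array([[414.75231344,   0.        , 316.96117048],
       [  0.        , 414.75231344, 204.62558446],
       [  0.        ,   0.        ,   1.        ]]), 'R': array([[-0.50434545,  0.8634625 , -0.00825682],
       [ 0.63879984,  0.36665285, -0.6763878 ],
       [-0.58100811, -0.34640756, -0.7364994 ]]), 't': array([ 356.58075629, -281.48611575, 1385.18559482])}
0.1 [ 247.41577613 -490.8951547   230.83590286] [-3.05547659e+00 -7.26291918e-01  2.52274174e-04] 85.52132422479285
```

View pics/top0.png

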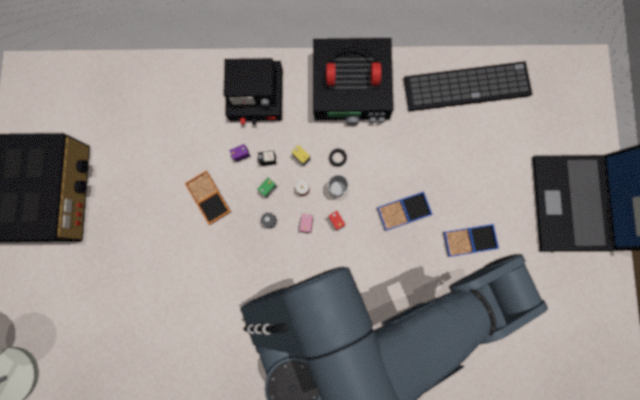

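View pics/scene0.png

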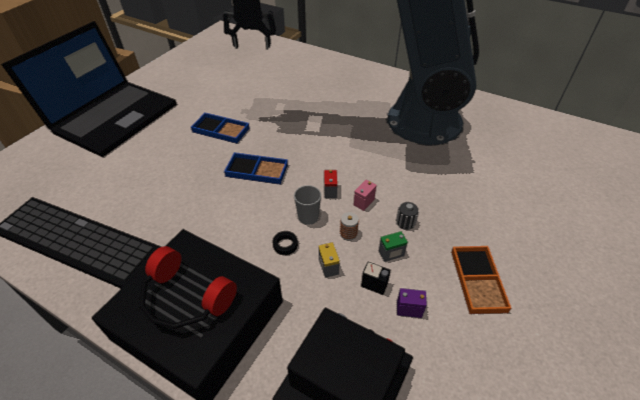

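The top view has blue trays at (404,211) and (470,240). Left is a smaller column, so I take (404,211). The orange tray is at (208,197). Yellow-type batteries: yellow (301,156), purple (240,153), pink (306,222), green (266,187) and red (336,220). Other things: meter (266,157), coil (302,188), dummy load (268,220), cup (338,187) and tape (338,157).

```bash
cat > h.py <<'E'
from cell import bot
import cv2, numpy as np
from scipy.spatial.transform import Rotation as Ro
def ray(c,uv,wrist=False):
    K=c["mtx"]; d=np.array([(uv[0]-K[0,2])/K[0,0],(uv[1]-K[1,2])/K[1,1]])
    if wrist:
        r=np.hypot(*d); v=np.array([*(d/max(r,1e-9)*np.sin(r)),np.cos(r)])
    else: v=np.array([*d,1.])
    R=np.array(c["R"]); return -R.T@c["t"], R.T@v
def plane(c,uv,z,wrist=False):
    o,d=ray(c,uv,wrist); return (o+d*(z-o[2])/d[2])[:2]
def rect(c,mask,z,wrist=False):
    "world-plane min-area rectangle of the largest blob: centre, long-axis angle deg, long, short"
    cs,_=cv2.findContours(mask.astype(np.uint8),cv2.RETR_EXTERNAL,cv2.CHAIN_APPROX_NONE)
    if not cs: return None
    k=max(cs,key=cv2.contourArea)[:,0]
    P=np.array([plane(c,p,z,wrist) for p in k],np.float32)
    (x,y),(w,h),a=cv2.minAreaRect(P)
    if w<h: w,h,a=h,w,a+90
    return round(x),round(y),round((a+90)%180-90,1),round(w),round(h)
def tool():
    s=bot.observe(); return np.array(s["ee_pos"]),Ro.from_rotvec(s["tcp_rot"])
def go(x,y,z,yaw=None):
    "shift in present tool axes (mm), and turn in units of 6deg about tool z so that tool y lies at yaw (deg, mod 180)"
    p,R=tool(); d=np.array([x,y,z])-p; M=R.as_matrix()
    ty=np.degrees(np.arctan2(M[1,1],M[0,1]))
    out=dict(pos=p.round(1).tolist(),toolyaw=round(ty,1),shift=(R.inv().apply(d)).round(1).tolist(),q6=round(bot.observe()["q"][5],2))
    if yaw is not None: out["az_units"]=round(-(((yaw-ty+90)%180)-90)/6,2)  # tool z is down
    print(out)
E
python3 - <<'E'
from h import *
T=bot.get_calibration("top"); bot.read_camera("top")
for n,z in dict(tray_blue=22,tray_orange=22,coil=60,battery_yellow=58,meter=58,dummy_load=56,cup=85,tape=20,battery_red=58,battery_green=58).items():
    for d in bot.silhouettes("top",n)[:5]:
        if d["confidence"]>.3: print(n,round(d["confidence"],2),np.round(d["at"]),plane(T,d["at"][::-1],z/2).round(),rect(T,d["region"],z))
W=bot.get_calibration("wrist");p,R=tool();print(W["mtx"],R.inv().apply(-W["R"].T@W["t"]-p),(W["R"]@R.as_matrix()).round(2))
go(560,50,300,0)
E
```

```text
tray_blue 0.74 [239. 473.] [ 378. -571.] (374, -562, -81.1, 169, 84)
tray_blue 0.66 [190. 303.] [549.   0.] (555, 0, 44.5, 46, 43)
tray_blue 0.55 [211. 404.] [ 475. -344.] (476, -345, -71.5, 175, 86)
tray_orange 0.86 [196. 208.] [530. 325.] (527, 324, 31.8, 175, 95)
coil 0.67 [190. 305.] [545.  -9.] (549, -2, -0.0, 50, 43)
battery_yellow 0.63 [210. 405.] [ 476. -343.] (471, -338, -70.8, 167, 84)
battery_yellow 0.62 [154. 302.] [670.   2.] (661, 3, 44.1, 63, 43)
battery_yellow 0.56 [154. 239.] [674. 219.] (670, 208, -63.2, 61, 54)
battery_yellow 0.51 [224. 309.] [432. -22.] (432, -16, -8.2, 59, 39)
meter 0.67 [156. 266.] [664. 124.] (653, 117, -89.0, 60, 52)
dummy_load 0.57 [220. 269.] [447. 113.] (445, 111, 89.5, 53, 49)
cup 0.82 [186. 338.] [ 555. -119.] (551, -119, -0.6, 76, 65)
tape 0.74 [150. 338.] [ 690. -121.] (662, -123, -0.5, 64, 58)
battery_red 0.73 [219. 334.] [ 446. -107.] (442, -115, 26.0, 60, 40)
battery_red 0.4 [150. 337.] [ 682. -118.] (653, -120, -64.5, 60, 60)
battery_green 0.7 [187. 266.] [559. 126.] (553, 114, -44.6, 54, 46)
[[309.70691629   0.         317.52163994]
 [  0.         309.70691629 194.92512694]
 [  0.           0.           1.        ]] [ 8.14300963e+01 -6.62223384e-02 -1.42121121e+02] [[ 0.    1.    0.  ]
 [-0.95  0.   -0.32]
 [-0.32  0.    0.95]]
{'pos': [247.5, -491.1, 231.3], 'toolyaw': np.float64(-63.3), 'shift': [522.6, -342.6, -68.7], 'q6': np.float64(-0.08), 'az_units': np.float64(-10.54)}
```

```bash
python3 -m creep '[[[0,0,1.48,0.02,0,-0.033,1],[0,0,1.48,0.02,0,-0.033,1],[0,0,1.48,0,-0.02,-0.033,1],[0,0,0,0.033,-0.052,0,1],[0,0,0,0.033,-0.052,0,1],[0,0,0,0.033,-0.052,0,1],[0,0,0,0.033,-0.052,0,1],[0,0,0,0.033,-0.052,0,1],[0,0,0,0.033,-0.052,0,1],[0,0,0,0.033,-0.052,0,1],[0,0,0,0.03,-0.054,0,1],[0,0,0,0,-0.05,0,1]]]'
cat > look.py <<'E'
from h import *
import sys
W=bot.get_calibration("wrist"); im=bot.read_camera("wrist"); cv2.imwrite(sys.argv[1],im)
hsv=cv2.cvtColor(im,cv2.COLOR_BGR2HSV)
rng=dict(green=((45,90,40),(80,255,255)),yellow=((22,110,80),(36,255,255)),red=((172,120,70),(179,255,255)),purple=((128,80,30),(150,255,255)))
for n,(a,b) in rng.items():
    m=cv2.morphologyEx(cv2.inRange(hsv,a,b),cv2.MORPH_OPEN,np.ones((3,3))); print(n,rect(W,m,58,True))
for n,z in dict(meter=58,coil=60,tray_orange=22,tray_blue=22).items():
    for d in bot.silhouettes("wrist",n)[:3]:
        if d["confidence"]>.3: print(n,round(d["confidence"],2),np.round(d["at"]),rect(W,d["region"],z,True))
go(560,50,300,-90)
E
python3 look.py pics/w1.png
```

```text
time: 2.15
ee_pos: [542.4, 14.4, 329.8]
tcp_rot: [-3.141, -0.004, 0.0]
ft_force: [-0.7, -0.1, -0.2]
opening: 85.6
finger_force: 0.0
green (558, 119, -41.1, 56, 35)
yellow (667, 7, 45.7, 55, 36)
red None
purple (676, 207, -67.8, 69, 44)
meter 0.78 [ 70. 242.] (657, 118, -84.9, 64, 39)
coil 0.91 [148. 322.] (558, 2, 0.4, 46, 43)
coil 0.71 [191. 513.] (493, -306, -71.7, 163, 90)
coil 0.61 [ 69. 243.] (658, 118, -85.6, 64, 38)
tray_orange 0.97 [160. 138.] (532, 323, 32.7, 169, 99)
tray_orange 0.35 [214. 396.] (440, -116, 31.1, 85, 40)
tray_blue 0.93 [192. 512.] (479, -336, -71.6, 179, 98)
tray_blue 0.73 [234. 574.] (383, -547, -80.3, 190, 100)
{'pos': [541.4, 11.9, 330.3], 'toolyaw': np.float64(-89.9), 'shift': [18.7, -38.1, 30.3], 'q6': np.float64(1.5), 'az_units': np.float64(0.02)}
```

View pics/w1.png

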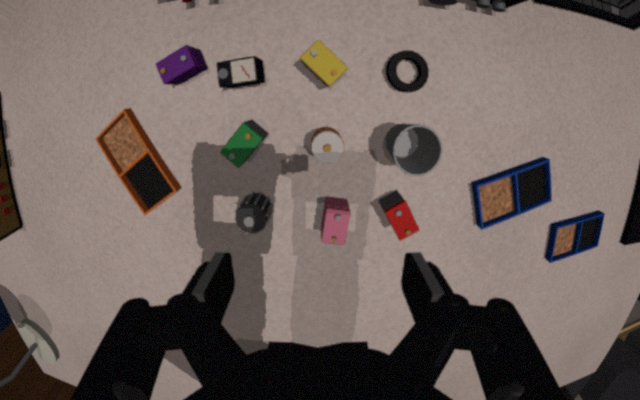

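The wrist view shows green (243,143), coil (326,145), meter (240,72) and yellow (323,63). It also shows orange tray (138,160) with cork up-left, and blue tray candidates (512,192), which is further left, and (575,236). I'll choose (512,192). Next I'll refine the trays by colour.

```bash
python3 - <<'E'
s=open('h.py').read()
i=s.index("def go(")
s=s[:i]+'''def go(x,y,z,tx=None):
    "turn about tool z (6deg units) to bring tool x to world angle tx (deg), and shift (mm) in the axes AFTER that turn"
    p,R=tool(); d=np.array([x,y,z])-p; M=R.as_matrix(); q=np.degrees(bot.observe()["q"])
    a=np.degrees(np.arctan2(M[1,0],M[0,0])); tx=a if tx is None else tx
    t=np.radians(tx); c,s_=np.cos(t),np.sin(t)
    print("pos",p.round(1),"toolx",round(a,1),"tilt",np.degrees(np.arccos(-M[2,2])).round(2),"turn",round(-((tx-a+180)%360-180)/6,2),
      "shift",(np.array([[c,s_,0],[s_,-c,0],[0,0,-1]])@d).round(1),"t",bot.observe()["time"])
'''
open('h.py','w').write(s)
E
sed -i '/^go(/d' look.py
python3 - <<'E'
from h import *
W=bot.get_calibration("wrist"); im=cv2.imread("pics/w1.png"); hsv=cv2.cvtColor(im,cv2.COLOR_BGR2HSV)
out=im.copy()
for n,a,b,(x0,x1) in (("orange",(5,150,100),(15,255,255),(80,200)),("blue",(105,120,30),(125,255,255),(460,553))):
    m=cv2.inRange(hsv,a,b); m[:,:x0]=0; m[:,x1:]=0; m[270:]=0; m[:100]=0
    m=cv2.morphologyEx(m,cv2.MORPH_CLOSE,np.ones((3,3)))
    print(n,(m>0).sum(),rect(W,m,22,True),rect(W,m,11,True))
E
python3 -c "
from h import *
go(558,119,20,-41)"
```

```text
orange 677 (528, 323, 31.6, 166, 86) (525, 331, 31.6, 170, 88)
blue 1579 (479, -339, -71.8, 173, 92) (475, -348, -71.8, 177, 94)
pos [541.4  11.9 330.3] toolx 0.1 tilt 0.02 turn 6.85 shift [-57.8 -91.8 310.3] t 2.4
```

```bash
python3 -m creep '[[[0,0,1.72,0,0,0.045,1],[0,0,1.72,0,0,0.045,1],[0,0,1.71,0,0,0.045,1],[0,0,1.7,0,0,0.045,1],[0,0,0,-0.029,-0.046,0,1],[0,0,0,-0.029,-0.046,0,1],[0,0,0,0,0,0.03,1],[0,0,0,0,0,0,1]]]'; python3 look.py pics/w2.png; python3 -c "
from h import *
go(558,119,20,-41)"
```

```text
time: 3.4
ee_pos: [557.1, 118.6, 118.8]
tcp_rot: [2.94, -1.101, -0.005]
ft_force: [1.6, 0.2, -0.1]
opening: 85.4
finger_force: 0.0
green (558, 120, -41.0, 56, 35)
yellow (656, 17, 50.4, 53, 10)
red (485, -3, -30.4, 4, 3)
purple (672, 203, -67.7, 73, 54)
coil 0.8 [112. 436.] (560, 7, 38.6, 59, 44)
tray_orange 0.57 [310. 234.] (493, 275, -58.4, 76, 56)
tray_blue 0.95 [ 32. 626.] (484, -273, -46.4, 112, 91)
pos [558.6 118.9 121.4] toolx -41.1 tilt 0.09 turn -0.01 shift [ -0.5   0.3 101.4] t 3.65
```

View pics/w2.png

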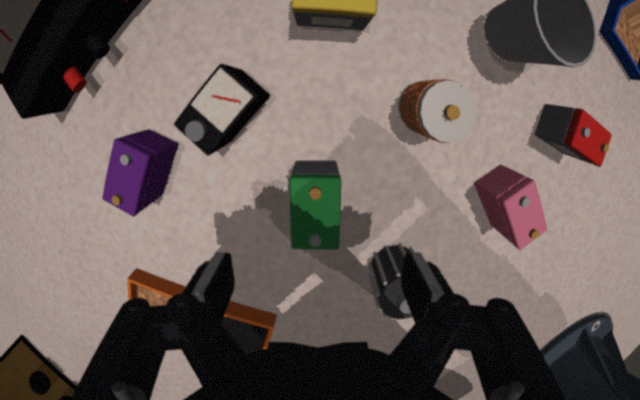

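The green lid is at (315,205), centred between the fingers and square to them, with the dummy load clear at (392,280). I'll grasp it.

```bash
python3 -m creep '[[[0,0,0,0,0,0.055,1],[0,0,0,0,0,0.046,1],[0,0,0,0,0,0,1],[0,0,0,0,0,0,-1],[0,0,0,0,0,0,-1],[0,0,0,0,0,0,-1],[0,0,0,0,0,0,-1],[0,0,0,0,0,0,-1],[0,0,0,0,0,-0.05,-1],[0,0,0,0,0,-0.06,-1],[0,0,0,0,0,0,-1]]]';  python3 -c "
from h import *
go(490,-382,130,-71.7)"
```

```text
time: 5.03
ee_pos: [560.3, 120.1, 134.0]
tcp_rot: [-2.939, 1.099, -0.012]
ft_force: [0.6, 0.9, -4.5]
opening: 35.0
finger_force: 62.3
pos [560.3 120.1 134. ] toolx -41.0 tilt 0.48 turn 5.12 shift [454.6 224.4   4. ] t 5.025
```

```bash
python3 -m creep '[[[0,0,1.71,0,0,0,-1],[0,0,1.71,0,0,0,-1],[0,0,1.7,0,0,0,-1],[0,0,0,0.052,0.025,0,-1],[0,0,0,0.052,0.025,0,-1],[0,0,0,0.052,0.025,0,-1],[0,0,0,0.052,0.025,0,-1],[0,0,0,0.052,0.025,0,-1],[0,0,0,0.052,0.025,0,-1],[0,0,0,0.052,0.025,0,-1],[0,0,0,0.05,0.025,0,-1],[0,0,0,0.041,0.024,0,-1]]]'; python3 -m creep '[[[0,0,0,0,0,0,-1]]]' >/dev/null; python3 look.py pics/w3.png; python3 -c "
from h import *
go(490,-382,27,-71.7)"
```

```text
time: 6.52
ee_pos: [500.3, -400.6, 112.7]
tcp_rot: [-2.549, 1.796, 0.03]
ft_force: [0.7, -0.4, -4.1]
opening: 35.4
finger_force: 62.0
green (475, -334, -70.1, 111, 66)
yellow None
red None
purple None
coil 0.67 [188. 331.] (498, -407, 18.9, 72, 63)
tray_blue 0.72 [188. 328.] (493, -392, 18.7, 86, 75)
tray_blue 0.57 [ 83. 509.] (381, -560, -80.9, 168, 98)
pos [ 501.5 -397.9  113.7] toolx -70.2 tilt 1.69 turn 0.24 shift [-18.7   5.9  86.7] t 6.9
```

View pics/w3.png

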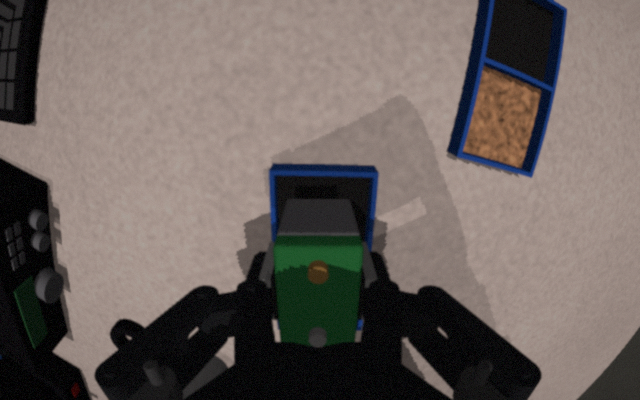

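Green is held over the rubber half. The tray's end rim shows at (271,167)–(377,167), and the second blue tray is at upper right. I'll use the rim to check the pose and work out the correction for the tilt.

```bash
cat >> h.py <<'E'
def fix(x,y,z,tx):
    "full turn (6deg units, tool axes) to a straight-down tool with x at tx, then shift (mm) after it"
    p,R=tool(); t=np.radians(tx); c,s=np.cos(t),np.sin(t)
    D=np.array([[c,s,0],[s,-c,0],[0,0,-1.]])
    print("turn",(R.inv()*Ro.from_matrix(D)).as_rotvec(degrees=True).round(2)/6,"shift",(D.T@(np.array([x,y,z])-p)).round(1),"pos",p.round(1),"t",bot.observe()["time"])
E
python3 - <<'E'
from h import *
W=bot.get_calibration("wrist")
a,b=[plane(W,p,22,True) for p in((271,167),(377,167))]
d=b-a; m=(a+b)/2; print(a,b,np.hypot(*d),np.degrees(np.arctan2(d[1],d[0])))
u=np.array([np.cos(np.radians(108.3)),np.sin(np.radians(108.3))]); print("rubber",m+43*u,"centre",m+84*u)
g=[plane(W,p,130-19+10,True) for p in((318,272),(318,338))];print("studs",g)
fix(490,-382,100,-71.7)
E
```

```text
[ 544.0599905  -407.78800033] [ 466.33406037 -436.11900539] 82.72826640597373 -159.97326466495832
rubber [ 491.69534983 -381.12820732] centre [ 478.82165914 -342.20176274]
studs [array([ 499.07147521, -393.42964303]), array([ 482.22834824, -346.78511624])]
turn [-0.07166667  0.27333333  0.24166667] shift [-18.7   5.9  13.7] pos [ 501.5 -397.9  113.7] t 6.9
```

```bash
python3 -m creep '[[[-0.07,0.27,0.24,0,0,0,-1],[0,0,0,-0.019,0.006,0.014,-1],[0,0,0,0,0,0.03,-1],[0,0,0,0,0,0,-1],[0,0,0,0,0,0,-1]]]'; python3 -c "
from h import *
fix(491,-382,27,-71.7)"
```

```text
time: 7.52
ee_pos: [490.4, -382.9, 71.2]
tcp_rot: [2.546, -1.84, 0.003]
ft_force: [0.9, 0.6, -3.9]
opening: 35.6
finger_force: 61.8
turn [-0.01166667 -0.01666667 -0.00166667] shift [-0.7 -0.8 44.2] pos [ 490.4 -382.9   71.2] t 7.525
```

```bash
python3 -m creep '[[[0,0,0,0,0,0.025,-1],[0,0,0,0,0,0.015,-1],[0,0,0,0,0,0.004,-1],[0,0,0,0,0,0,-1]]]'; python3 -m creep '[[[0,0,0,0,0,0,0],[0,0,0,0,0,0,0.4],[0,0,0,0,0,0,0.4],[0,0,0,0,0,-0.05,0.4],[0,0,0,0,0,-0.05,0.6],[0,0,0,0,0,-0.03,1],[0,0,0,0,0,0,1]]]';python3 look.py pics/w4.png; python3 -c "
from h import *
fix(558,2,150,-50)"
```

```text
time: 8.02
ee_pos: [490.2, -383.2, 27.1]
tcp_rot: [2.546, -1.841, 0.003]
ft_force: [-0.8, -0.6, -2.9]
opening: 35.3
finger_force: 62.2
time: 8.9
ee_pos: [490.6, -383.7, 158.7]
tcp_rot: [2.545, -1.841, 0.009]
ft_force: [-0.1, 0.5, 0.2]
opening: 85.2
finger_force: 0.0
green (489, -381, -71.7, 57, 37)
yellow None
red None
purple None
tray_blue 0.73 [232. 320.] (477, -345, -71.4, 171, 86)
tray_blue 0.67 [ 64. 476.] (379, -558, -81.4, 162, 94)
turn [ 3.33333333e-03  1.33333333e-02 -3.62500000e+00] shift [-250.3 -299.8    4.8] pos [ 489.2 -382.5  154.8] t 9.15
```

View pics/w4.png

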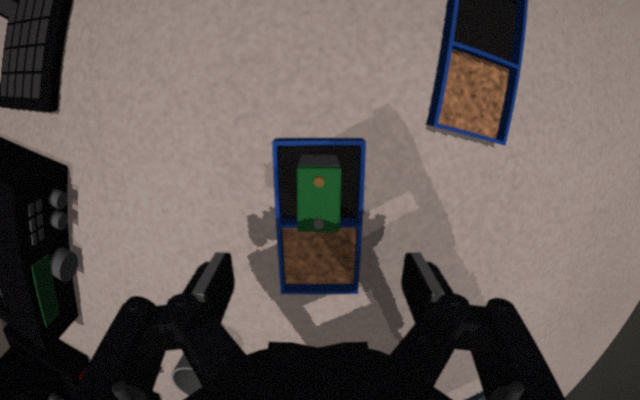

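Green stands at (319,195) in the rubber half, measured at (489,-381) with a spot-on size. Next is the coil.

```bash
python3 -m creep '[[[0,0,-1.21,0,0,0,1],[0,0,-1.21,0,0,0,1],[0,0,-1.21,0,0,0,1],[0,0,0,-0.036,-0.043,0,1],[0,0,0,-0.036,-0.043,0,1],[0,0,0,-0.036,-0.043,0,1],[0,0,0,-0.036,-0.043,0,1],[0,0,0,-0.036,-0.043,0,1],[0,0,0,-0.036,-0.043,0,1],[0,0,0,-0.034,-0.042,0,1],[0,0,0,0,0,0,1]]]';python3 look.py pics/w5.png; python3 -c "
from h import *
fix(558,2,20,-50)"
```

```text
time: 10.52
ee_pos: [558.5, 4.6, 155.2]
tcp_rot: [2.85, -1.321, -0.001]
ft_force: [0.7, -0.5, 0.1]
opening: 85.3
finger_force: 0.0
green (466, -367, 59.2, 5, 1)
yellow (666, 6, 45.1, 55, 34)
red (465, -11, -42.6, 5, 3)
purple (674, 194, -78.4, 95, 55)
meter 0.79 [210. 164.] (656, 109, -85.1, 87, 45)
coil 0.69 [191. 323.] (558, -3, -49.6, 54, 44)
tray_orange 0.55 [366. 179.] (543, 352, -41.3, 71, 58)
tray_orange 0.38 [319. 329.] (444, 120, -38.1, 87, 58)
tray_blue 0.66 [ 38. 562.] (473, -312, -70.8, 129, 100)
turn [ 0.00166667 -0.005      -0.00833333] shift [ -1.4  -0.7 135.7] pos [5.584e+02 4.000e-01 1.557e+02] t 10.775
```

View pics/w5.png

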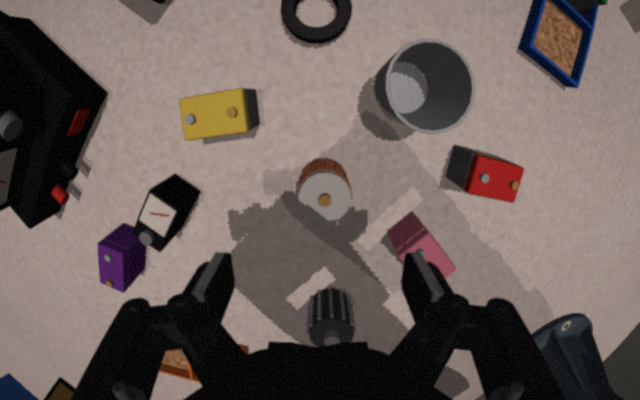

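The coil's stud is at (325,200) and its top disc is centred near (325,196). I'll check that point, then grasp.

```bash
python3 - <<'E'
from h import *
W=bot.get_calibration("wrist"); im=cv2.imread("pics/w5.png"); g=cv2.cvtColor(im,cv2.COLOR_BGR2HSV)
print(plane(W,(325,200),64,True),plane(W,(325,197),60,True))
x,y=plane(W,(325,200),64,True); fix(x,y,20,-50)
m=cv2.inRange(g,(0,0,110),(179,60,255)); m[:165]=0;m[225:]=0;m[:,:295]=0;m[:,355:]=0
print(rect(W,m,60,True))
E
```

```text
[552.90290552  -2.79800855] [553.59533992  -3.74173058]
turn [ 0.00166667 -0.005      -0.00833333] shift [ -1.    6.3 135.7] pos [5.584e+02 4.000e-01 1.557e+02] t 10.775
(555, -6, -48.0, 47, 46)
```

```bash
python3 -m creep '[[[0,0,0,-0.001,0.005,0.05,1],[0,0,0,0,0,0.05,1],[0,0,0,0,0,0.035,1],[0,0,0,0,0,0,1],[0,0,0,0,0,0,-1],[0,0,0,0,0,0,-1],[0,0,0,0,0,0,-1],[0,0,0,0,0,0,-1],[0,0,0,0,0,-0.05,-1],[0,0,0,0,0,-0.06,-1],[0,0,0,0,0,0,-1]]]';  python3 -c "
from h import *
fix(464.5,-303,130,-50)"
```

```text
time: 12.15
ee_pos: [556.6, -1.1, 135.9]
tcp_rot: [-2.845, 1.325, -0.014]
ft_force: [0.7, 0.7, -2.3]
opening: 42.7
finger_force: 61.9
turn [-0.06333333 -0.06833333  0.00666667] shift [172.1 264.6   5.9] pos [556.6  -1.1 135.9] t 12.15
```

```bash
python3 - <<'E'
from h import *
im=bot.read_camera("wrist"); cv2.imwrite("pics/w6.png",cv2.resize(im[140:400,180:460],None,fx=2,fy=2))
E
```

```text
(no output)
```

View pics/w6.png

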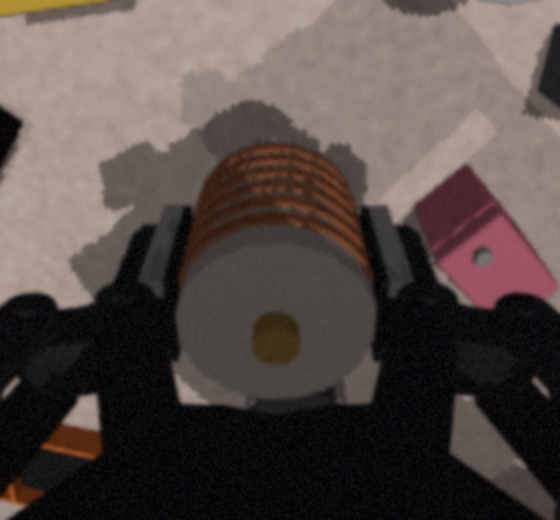

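The coil is held centred and upright, with its stud at crop position (276,337). I'll carry it to the cork half.

```bash
python3 -m creep '[[[-0.06,-0.07,0,0.029,0.044,0,-1],[0,0,0,0.029,0.044,0,-1],[0,0,0,0.029,0.044,0,-1],[0,0,0,0.029,0.044,0,-1],[0,0,0,0.029,0.044,0,-1],[0,0,0,0.027,0.044,0,-1],[0,0,0,0,0,0.03,-1],[0,0,0,0,0,0,-1],[0,0,0,0,0,0,-1]]]';  python3 -c "
from h import *
fix(464.5,-303,27,-50)"
```

```text
time: 13.32
ee_pos: [462.5, -301.9, 101.4]
tcp_rot: [2.846, -1.325, -0.014]
ft_force: [-0.1, 0.3, -1.5]
opening: 42.8
finger_force: 62.0
turn [0.05833333 0.06833333 0.01166667] shift [ 2.2 -0.8 74.4] pos [ 462.5 -301.9  101.4] t 13.325
```

```bash
python3 -m creep '[[[0.06,0.07,0,0.002,-0.001,0.035,-1],[0,0,0,0,0,0.025,-1],[0,0,0,0,0,0.011,-1],[0,0,0,0,0,0.003,-1],[0,0,0,0,0,0,-1]]]'; python3 -m creep '[[[0,0,0,0,0,0,0.1],[0,0,0,0,0,0,0.4],[0,0,0,0,0,0,0.5],[0,0,0,0,0,-0.05,0.6],[0,0,0,0,0,-0.05,0.6],[0,0,0,0,0,-0.05,1],[0,0,0,0,0,0,1]]]';python3 look.py pics/w7.png; python3 -c "
from h import *
fix(658,121,150,88)"
```

```text
time: 13.95
ee_pos: [464.8, -303.3, 28.8]
tcp_rot: [2.848, -1.326, 0.003]
ft_force: [-2.6, 2.8, 5.1]
opening: 43.0
finger_force: 62.4
time: 14.82
ee_pos: [465.5, -304.3, 181.1]
tcp_rot: [2.846, -1.326, 0.012]
ft_force: [-0.0, 1.2, 0.1]
opening: 85.4
finger_force: 0.0
green (489, -381, -72.1, 58, 38)
yellow (666, 3, 43.9, 53, 34)
red None
purple (672, 189, 85.4, 106, 52)
meter 0.91 [297.  63.] (648, 85, 75.8, 150, 49)
coil 0.67 [190. 318.] (465, -305, -49.9, 54, 43)
tray_orange 0.56 [365.  77.] (598, 327, 85.5, 124, 45)
tray_blue 0.79 [ 66. 515.] (380, -557, -81.2, 174, 94)
tray_blue 0.58 [140. 334.] (476, -343, -71.5, 168, 87)
turn [-1.66666667e-02  8.33333333e-03 -2.29950000e+01] shift [430.4 179.6  26.1] pos [ 463.5 -302.8  176.1] t 15.075
```

View pics/w7.png

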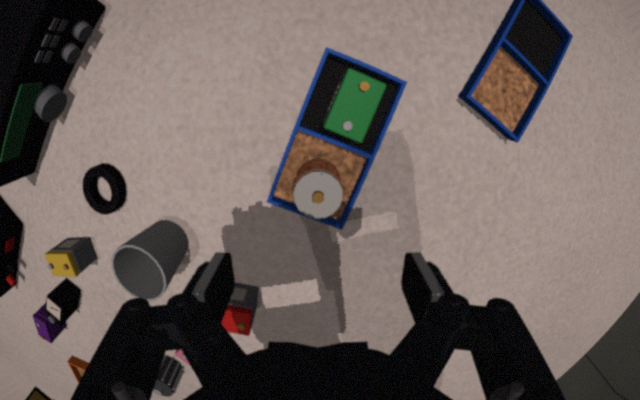

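The coil stands in the cork half at (318,190) and green is undisturbed. Next is the meter: turn first, then travel.

```bash
python3 -m creep '[[[0,0,-1.75,0,0,0,1],[0,0,-1.75,0,0,0,1],[0,0,-1.75,0,0,0,1],[0,0,-1.75,0,0,0,1],[0,0,-1.75,0,0,0,1],[0,0,-1.75,0,0,0,1],[0,0,-1.75,0,0,0,1],[0,0,-1.75,0,0,0,1],[0,0,-1.75,0,0,0,1],[0,0,-1.75,0,0,0,1],[0,0,-1.75,0,0,0,1],[0,0,-1.75,0,0,0,1]]]';  python3 -c "
from h import *
fix(658,121,165,95)"
```

```text
time: 16.58
ee_pos: [463.7, -302.9, 176.2]
tcp_rot: [-2.468, -1.941, 0.0]
ft_force: [-0.4, -0.7, -0.9]
opening: 85.7
finger_force: 0.0
turn [-0.01       -0.00833333 -3.10333333] shift [405.4 230.5  11.2] pos [ 463.7 -302.9  176.2] t 16.575
```

```bash
python3 -m creep '[[[0,0,-1.55,0,0,0,1],[0,0,-1.55,0,0,0,1],[0,0,0,0.048,0.027,0,1],[0,0,0,0.048,0.027,0,1],[0,0,0,0.048,0.027,0,1],[0,0,0,0.048,0.027,0,1],[0,0,0,0.048,0.027,0,1],[0,0,0,0.048,0.027,0,1],[0,0,0,0.048,0.027,0,1],[0,0,0,0.048,0.027,0,1],[0,0,0,0.021,0.014,0.01,1],[0,0,0,0,0,0,1]]]';python3 look.py pics/w8.png; python3 -c "
from h import *
fix(658,121,20,95)"
```

```text
time: 18.08
ee_pos: [660.0, 120.4, 164.9]
tcp_rot: [-2.126, -2.311, 0.004]
ft_force: [0.2, -0.9, -0.0]
opening: 85.3
finger_force: 0.0
green None
yellow (667, 11, 46.2, 56, 37)
red (471, 23, 10.2, 5, 4)
purple (677, 216, -67.3, 55, 36)
meter 0.68 [182. 317.] (658, 128, -84.0, 64, 36)
coil 0.4 [399. 180.] (485, -210, 54.2, 38, 12)
tray_orange 0.97 [ 12. 166.] (502, 270, -6.0, 120, 53)
turn [ 0.005       0.005      -0.07166667] shift [  3.2  -2.1 147.5] pos [660.4 118.  167.5] t 18.325
```

View pics/w8.png

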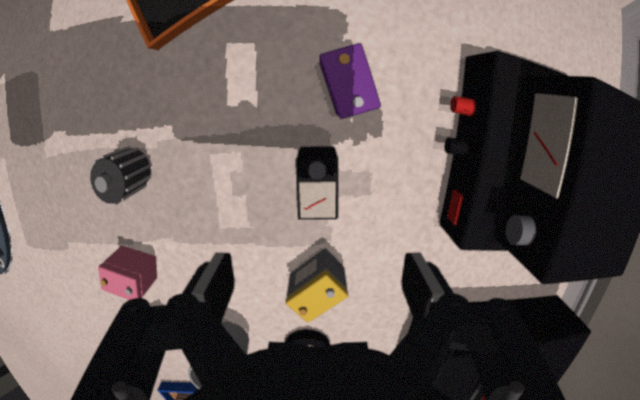

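The meter is at (317,185) between the fingers, with purple (350,80) and yellow (317,290) clear. I'll use a reduced opening because the radio is on the right.

```bash
python3 -m creep '[[[0,0,-0.15,0.006,-0.002,0.05,0.5],[0,0,0,0,0,0.05,0.5],[0,0,0,0,0,0.047,0.5],[0,0,0,0,0,0,0.5],[0,0,0,0,0,0,-1],[0,0,0,0,0,0,-1],[0,0,0,0,0,0,-1],[0,0,0,0,0,0,-1],[0,0,0,0,0,-0.05,-1],[0,0,0,0,0,-0.06,-1],[0,0,0,0,0,0,-1]]]';  python3 -c "
from h import *
fix(563,345.5,130,31.7)"
```

```text
time: 19.7
ee_pos: [660.9, 125.2, 137.0]
tcp_rot: [2.106, 2.32, 0.013]
ft_force: [0.5, 0.0, -1.9]
opening: 35.4
finger_force: 61.0
turn [ 0.09666667 -0.05666667 10.63833333] shift [  32.5 -238.8    7. ] pos [660.9 125.2 137. ] t 19.7
```

```bash
python3 -m creep '[[[0.1,-0.06,1.52,0,0,0,-1],[0,0,1.52,0,0,0,-1],[0,0,1.52,0,0,0,-1],[0,0,1.52,0,0,0,-1],[0,0,1.52,0,0,0,-1],[0,0,1.52,0,0,0,-1],[0,0,1.52,0,0,0,-1],[0,0,0,0.008,-0.06,0,-1],[0,0,0,0.008,-0.06,0,-1],[0,0,0,0.008,-0.06,0,-1],[0,0,0,0.008,-0.059,0,-1],[0,0,0,0,0,0,-1]]]';python3 look.py pics/w9.png; python3 -c "
from h import *
fix(563,345.5,27,31.7)"
```

```text
time: 21.2
ee_pos: [557.5, 348.4, 129.4]
tcp_rot: [3.017, 0.864, -0.018]
ft_force: [-0.2, -0.5, -2.1]
opening: 35.5
finger_force: 61.2
green (496, -389, 81.8, 65, 26)
yellow (667, 11, 52.6, 57, 37)
red None
purple (672, 232, -67.6, 85, 35)
meter 0.89 [265. 320.] (502, 313, 31.9, 146, 71)
coil 0.83 [396. 564.] (479, -240, 79.7, 174, 39)
tray_orange 0.91 [169. 326.] (560, 347, 31.5, 98, 86)
tray_orange 0.39 [369. 421.] (424, 102, 68.7, 123, 24)
tray_blue 0.58 [383. 552.] (453, -245, 49.6, 128, 59)
turn [ 0.00833333  0.11666667 -0.015     ] shift [  3.2  -0.  102.6] pos [560.3 343.8 129.6] t 21.45
```

View pics/w9.png

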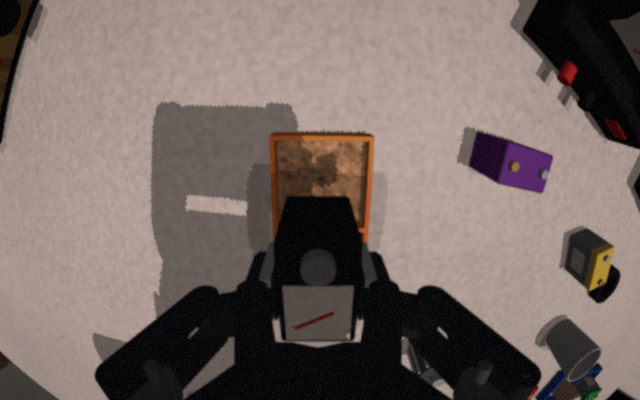

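The meter is held, and the cork-end rim shows at (270,134)–(374,136). I'll check the tray position from it.

```bash
python3 - <<'E'
from h import *
W=bot.get_calibration("wrist")
a,b=[plane(W,p,22,True) for p in((270,134),(374,136))]
d=b-a; m=(a+b)/2; print(np.hypot(*d),np.degrees(np.arctan2(d[1],d[0]))+90)
u=np.array([np.cos(np.radians(31.7)),np.sin(np.radians(31.7))]); print("cork",m-43*u,"centre",m-84*u,"rubber",m-125*u)
fix(*(m-43*u),27,31.7)
E
```

```text
84.65403144889626 30.645102829765023
cork [566.75078241 343.31525152] centre [531.86752692 321.77091383] rubber [496.98427144 300.22657613]
turn [ 0.00833333  0.11666667 -0.015     ] shift [  5.2   3.8 102.6] pos [560.3 343.8 129.6] t 21.45
```

```bash
python3 -m creep '[[[0,0.12,0,0.004,0.002,0.045,-1],[0,0,0,0,0,0.03,-1],[0,0,0,0,0,0.018,-1],[0,0,0,0,0,0.007,-1],[0,0,0,0,0,0.002,-1],[0,0,0,0,0,0,-1]]]'; python3 -m creep '[[[0,0,0,0,0,0,0],[0,0,0,0,0,0,0.4],[0,0,0,0,0,0,0.4],[0,0,0,0,0,-0.05,0.4],[0,0,0,0,0,-0.05,0.6],[0,0,0,0,0,-0.05,1],[0,0,0,0,0,0,1]]]';python3 look.py pics/w10.png; python3 -c "
from h import *
fix(667,10,165,45)"
```

```text
time: 22.2
ee_pos: [564.6, 345.0, 29.3]
tcp_rot: [3.022, 0.857, 0.004]
ft_force: [-1.8, -2.3, 5.4]
opening: 35.4
finger_force: 61.9
time: 23.08
ee_pos: [565.4, 346.1, 182.3]
tcp_rot: [-3.021, -0.858, -0.013]
ft_force: [-0.5, 1.2, -0.1]
opening: 85.5
finger_force: 0.0
green (492, -383, -82.5, 57, 23)
yellow (666, 10, 48.8, 53, 35)
red None
purple (674, 228, -67.4, 76, 35)
meter 0.87 [186. 321.] (567, 346, 32.1, 65, 38)
coil 0.74 [381. 555.] (489, -252, 75.1, 151, 17)
tray_orange 0.89 [222. 310.] (529, 328, 31.3, 171, 87)
tray_blue 0.86 [361. 571.] (513, -337, -69.7, 153, 60)
tray_blue 0.54 [395. 571.] (432, -547, -84.4, 164, 24)
tray_blue 0.37 [244. 560.] (671, -8, 89.3, 137, 70)
turn [ 0.00333333  0.01666667 -2.21833333] shift [-163.3  310.2   11.1] pos [563.1 344.8 176.1] t 23.325
```

View pics/w10.png

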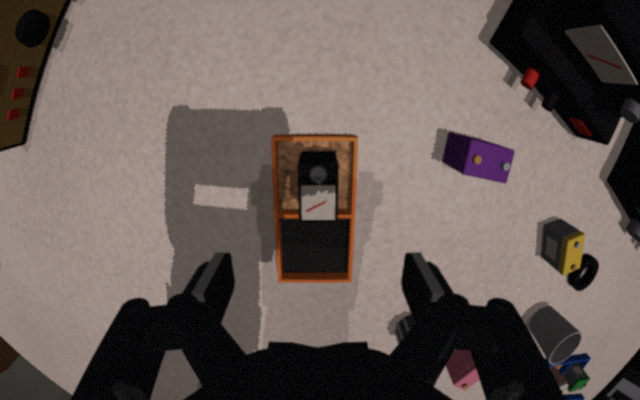

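The meter stands in the cork half at (319,185), and the rubber half is empty at (316,248). Next is yellow at (562,247).

```bash
python3 -m creep '[[[0,0,-1.12,0,0,0,1],[0,0,-1.12,0,0,0,1],[0,0,0,-0.027,0.051,0,1],[0,0,0,-0.027,0.052,0,1],[0,0,0,-0.027,0.052,0,1],[0,0,0,-0.027,0.052,0,1],[0,0,0,-0.027,0.052,0,1],[0,0,0,-0.027,0.051,0.01,1],[0,0,0,0,0,0,1],[0,0,0,0,0,0,1]]]';python3 look.py pics/w11.png; python3 -c "
from h import *
fix(667,10,20,45)"
```

```text
time: 24.58
ee_pos: [668.7, 11.8, 166.9]
tcp_rot: [-2.901, -1.205, 0.001]
ft_force: [0.3, -0.0, -0.2]
opening: 85.4
finger_force: 0.0
green (807, -164, 90.0, 123, 6)
yellow (666, 5, -60.9, 35, 21)
red None
purple (682, 205, -67.0, 76, 34)
meter 0.69 [50. 48.] (574, 325, -59.4, 94, 56)
meter 0.41 [249. 388.] (673, -85, 17.6, 59, 51)
tray_orange 0.74 [104.  65.] (533, 318, 31.5, 168, 105)
turn [ 0.01       -0.00666667  0.035     ] shift [ -3.4   0.5 148.1] pos [669.1  12.7 168.1] t 24.825
```

View pics/w11.png

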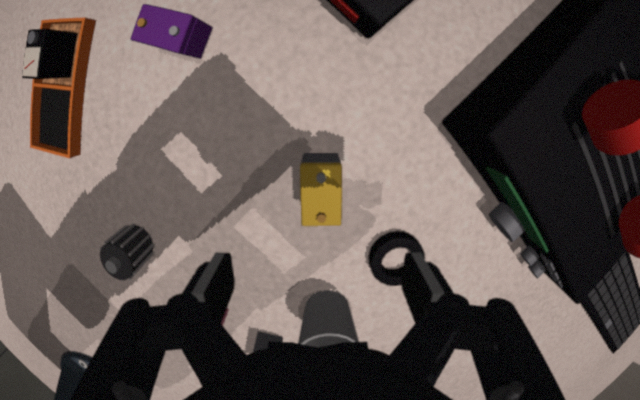

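```bash
python3 - <<'E'
from h import *
W=bot.get_calibration("wrist")
P=np.array([plane(W,p,58,True) for p in((302,163),(342,163),(342,227),(303,227))],np.float32);r=cv2.minAreaRect(P);print(r)
fix(*r[0],20,45)
E
```

```text
((669.4757690429688, 6.783378601074219), (58.34642028808594, 34.872798919677734), 45.23300552368164)
turn [ 0.01       -0.00666667  0.035     ] shift [ -3.9   4.5 148.1] pos [669.1  12.7 168.1] t 24.825
```

```bash
python3 -m creep '[[[0,0,0,-0.003,0.003,0.05,0.6],[0,0,0,0,0,0.05,0.6],[0,0,0,0,0,0.047,0.6],[0,0,0,0,0,0,0.6],[0,0,0,0,0,0,-1],[0,0,0,0,0,0,-1],[0,0,0,0,0,0,-1],[0,0,0,0,0,0,-1],[0,0,0,0,0,-0.05,-1],[0,0,0,0,0,-0.06,-1],[0,0,0,0,0,0,-1]]]';  python3 -c "
from h import *
fix(494.5,303,135,31.7)"
```

```text
time: 26.2
ee_pos: [672.0, 7.3, 137.6]
tcp_rot: [2.896, 1.204, 0.016]
ft_force: [-0.2, -0.9, -2.7]
opening: 35.4
finger_force: 61.2
turn [ 0.075 -0.08   2.24 ] shift [   4.4 -344.9    2.6] pos [672.    7.3 137.6] t 26.2
```

```bash
python3 -m creep '[[[0.07,-0.08,1.12,0,0,0,-1],[0,0,1.12,0,0,0,-1],[0,0,0,0.001,-0.055,0,-1],[0,0,0,0.001,-0.058,0,-1],[0,0,0,0.001,-0.058,0,-1],[0,0,0,0.001,-0.058,0,-1],[0,0,0,0,-0.058,0,-1],[0,0,0,0,-0.058,0,-1],[0,0,0,0,0,0.02,-1],[0,0,0,0,0,0,-1],[0,0,0,0,0,0,-1]]]'; python3 -c "
from h import *
fix(494.5,303,28,31.7)"
```

```text
time: 27.58
ee_pos: [491.6, 302.6, 113.0]
tcp_rot: [-3.02, -0.856, 0.015]
ft_force: [0.1, 0.1, -2.2]
opening: 35.5
finger_force: 61.3
turn [-0.04666667  0.08       -0.00833333] shift [ 2.7  1.2 85. ] pos [491.6 302.6 113. ] t 27.575
```

```bash
python3 -m creep '[[[-0.05,0.08,0,0.003,0.001,0.04,-1],[0,0,0,0,0,0.025,-1],[0,0,0,0,0,0.012,-1],[0,0,0,0,0,0.006,-1],[0,0,0,0,0,0.002,-1],[0,0,0,0,0,0,-1]]]'; python3 -m creep '[[[0,0,0,0,0,0,0],[0,0,0,0,0,0,0.4],[0,0,0,0,0,0,0.4],[0,0,0,0,0,-0.05,0.4],[0,0,0,0,0,-0.05,0.6],[0,0,0,0,0,-0.06,1],[0,0,0,0,0,-0.06,1],[0,0,0,0,0,0,1]]]';python3 look.py pics/w12.png
python3 - <<'E'
from h import *
im=bot.read_camera("top"); W=cv2.imread("pics/w12.png")
cv2.imwrite("pics/end.png",np.vstack([W[:300],cv2.resize(im[120:260,160:480],(640,280))]))
E
```

```text
time: 28.32
ee_pos: [494.4, 303.6, 29.7]
tcp_rot: [3.022, 0.857, 0.001]
ft_force: [-6.0, -5.1, 12.5]
opening: 35.4
finger_force: 63.1
time: 29.32
ee_pos: [495.6, 304.7, 252.5]
tcp_rot: [-3.021, -0.858, -0.013]
ft_force: [0.3, -0.1, -1.0]
opening: 85.4
finger_force: 0.0
green (498, -384, 80.1, 57, 29)
yellow (497, 322, 31.3, 8, 7)
red None
purple (674, 219, -66.8, 60, 39)
meter 0.69 [ 95. 319.] (563, 344, 31.6, 56, 37)
coil 0.86 [337. 552.] (469, -263, 80.2, 136, 46)
tray_orange 0.78 [126. 306.] (528, 327, 31.2, 170, 88)
tray_blue 0.92 [315. 562.] (480, -323, -70.5, 196, 97)
tray_blue 0.55 [366. 561.] (389, -534, -88.4, 213, 97)
```

View pics/end.png

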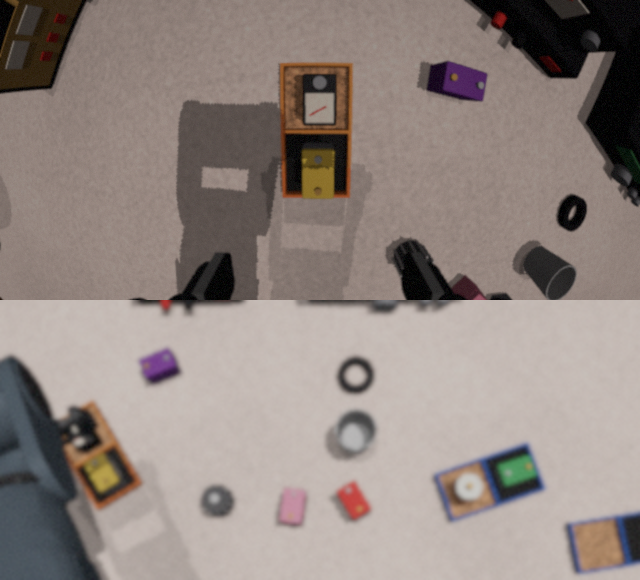

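All four stand in their halves: meter (319,98) and yellow (318,173) in the orange tray, coil and green in the blue. I'll check yellow's numbers before handing in.

```bash
python3 - <<'E'
from h import *
W=bot.get_calibration("wrist"); im=cv2.imread("pics/w12.png"); g=cv2.cvtColor(im,cv2.COLOR_BGR2HSV)
m=cv2.inRange(g,(18,70,25),(38,255,255)); m[:120]=0; m[210:]=0; m[:,:290]=0; m[:,345:]=0
m=cv2.morphologyEx(cv2.morphologyEx(m,cv2.MORPH_OPEN,np.ones((3,3))),cv2.MORPH_CLOSE,np.ones((15,15)))
r=rect(W,m,64,True); print(r)
t=np.radians(31.5); d=np.array(r[:2])-[529,325]; print("tray x,y",d@[np.sin(t),-np.cos(t)],d@[np.cos(t),np.sin(t)])
E
```

```text
(491, 302, 30.9, 56, 36)
tray x,y -0.24422167906193337 -44.417793233922325
```

Yellow measures 56 x 36 at lid height, so it is upright, and it sits within 4 mm of the middle. I'll hand in.

```bash
python3 -c "
from cell import bot
print(bot.sign_off())"
```

```text
the job is handed in; nothing more can be done
None
```

The job is handed in, with no verdict returned: by the camera, coil and green battery stand in the blue tray, power meter and yellow battery in the orange tray, and the red battery, dummy load, cup and tape were left alone.

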